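# Set a decade resistance box to 530 ohms by fingertip

### The job

The resistance box on the electronics bench is to stand in for a flex sensor: set it to 530 ohms by pushing the bars of its dials gently round with a fingertip, counting the clicks, not gripping or forcing them. Seen from the robot its three dials are, from left to right, the hundreds, the tens and the ones; each reads 0 where the white-lined pointer is at the red mark and one more for every click clockwise, and the ones dial already stands at 0 and must stay there. Do not lift the box or push it out of its place, and leave everything else on the bench alone.

Things in the scene. Friction and masses are not known exactly. Their poses are not given: they have to be found in the camera images.
- decade_box: blue-grey case with light grey level top panel, 115 (x) x 290 (y) x 70 mm high, 1.6 kg, loose on rubber feet; origin under its centre on the table, x away from the robot's side, y left, z up. Dial axes on its centre line at y = +95 (hundreds), +15 (tens), -65 mm (ones); at y = -124 mm three binding posts (red, black, green) 22 mm high
- hundreds_axis (a point): on the hundreds dial's axis, at the top of its bar, 93 mm above the table. All dials are alike: a dark grey round skirt 58 mm across, its top 18 mm below this point, 5 mm above the panel; on it a black upright bar 11 mm thick, 18 mm high, reaching 28 mm from the axis on the pointer side (white line) and 22 mm on the other; hub at the axis 20 mm across, 16 mm high
- hundreds_pointer (a point): outer top end of the pointer side of the hundreds bar, 28 mm from the axis. At digit k it points 150 - 30 k degrees anticlockwise (from above) of the box's +x. Panel ticks round the skirt: broad red at 0, black at 1 to 10, a longer one at 5, which lies straight away from the robot's side (box +x)
- tens_axis (a point): on the tens dial's axis, at the top of its bar
- tens_pointer (a point): outer end of the pointer side of the tens bar, likewise
- ones_axis (a point): on the ones dial's axis, at the top of its bar
- hundreds (a joint): hundreds dial (the left one seen from the robot): radians clockwise from above, 0 at the red mark; a detent every 30 degrees, so digit k rests at 0.524 k; end stops just outside 0 and 10. Leaving a detent takes up to about 0.045 N m (2 N at 20 mm from the axis); past half-way it snaps into the next; let go, it falls into the nearest. Light pushes only, under 20 N
- tens (a joint): the same of the tens dial (the middle one)
- ones (a joint): the same of the ones dial (the right one); it starts at 0
- glue_stick: white and blue glue stick with a red cap, 26 mm thick, 88 mm tall, standing behind the box; origin at its foot
- battery: black block battery with a yellow band, 27 x 49 x 18 mm, lying in front of the box; origin under its centre
- breadboard: cream breadboard with a small teal controller board, 55 x 165 x 17 mm, behind the box; origin under its centre
- pliers: long-nosed pliers with blue handles, 165 mm long and 12 mm high, lying at the left of the box; origin near the pivot
- glue_gun: black hot-glue gun with an orange nozzle and trigger, lying on its side, about 210 x 150 x 34 mm; origin under the middle of the barrel
- safety_glasses: clear safety glasses with black temples, about 150 x 150 x 44 mm, at the right; origin on the table between the temples
- multimeter: orange hand-held multimeter lying on its back, 180 x 86 x 49 mm, at the right; origin under its centre

How it is judged:
By the outcome, as a careful person would: the job done as asked, in the order asked, and still so for the second after the job is handed in, with the robot touching nothing.
It also fails if it takes over 61 s, if anything falls off the work surface, if the arm or the gripper's body presses on something with over 40 N, if the wrist force passes 120 N, or if a joint passes its speed limit or range.

### The arm

A 6-joint arm with a two-finger parallel gripper is mounted at the origin on the work surface. World frame = base frame: x ahead of the robot, y to its left, z up, the work surface at z = 0. Lengths are in m, angles in rad, forces in N, time in s.
With the tool pointing down it reaches from about 0.3 to 0.825 m from the base axis. Payload 5.4 kg.
Tool frame: the origin (TCP) lies between the finger pads; the fingertips stand 22 mm ahead of it and the grasp point (between the pads) lies 3 mm ahead of it (robot.finger_overhang is the distance from the TCP to the fingertips, in m); z points along the fingers, y is the line along which they close (so a half turn about z gives the same grasp; the last joint's range is limited). The gripper opens to 92 mm and grips with 3 to 60 N. Pads are 20 mm wide; open, the fingers measure 128 mm over their backs; the gripper's body (75 mm by 189 mm) begins 69 mm behind the grasp point.
Start: joints at [1.05, 0.158, 1.597, -0, 1.386, -0.21], TCP at [0.176, 0.547, 0.237] pointing down, gripper open.
Joint ranges: [-2.91, 2.91], [-0.94, 2.29], [0.18, 2.7], [-1.29, 4.43], [0.17, 2.64], [-3, 3]. Speed limits (rad/s): [2.57, 2.57, 3.14, 3.14, 3.14, 3.14].

### API

Orientations are given as a unit quaternion [w, x, y, z].
In Python, from station import robot, viewer gives the robot as it stands.
- The arm moves only by the tool carry_out, never from a script. Its argument "rows" is a list of rows, each a list of 3 entries, a list of its own where there are three numbers: the closure, from -1 (fully open) to 1 (shut), then the shift along the tool's x, y, z in mm, then the turn about the tool's z in rad. A call has 1 to 12 rows; each row shifts and turns the commanded pose from where the row before left it, along the tool's axes as they then stand; what a row does not reach is not made up. A row lasts 1/10 s, in which the tool goes at most 50 mm and 8.59 degrees, less where a joint would pass 70% of its speed; a pose out of reach is approached as far as the arm can. A call with a gripper value outside its range is refused whole. The fingers move at their own pace and stop on an object; "squeeze" is the grip in N (left out, the last holds). Time passes only in rows, so rows that do not move let the fingers close. It gives the time, the measured TCP pose, the force, the opening and the grip force at its end, in the units of the state.
- robot.observe(): the state, without advancing time (a new reading comes with each control period).
- viewer.camera(name): name is "side" or "top"; returns (picture, depth): 400x640x3 uint8, blue, green, red; 400x640 float32, m along the optical axis (not along the pixel's ray), 0 where there is no reading.
- viewer.camera_model(name): a dict with "camera_matrix" (3x3 intrinsics, pixels), "k1" (the pictures are not rectified: a ray, as slopes to the right and down, at radius r is drawn at 1 + k1 r^2 times it, then the intrinsics apply), "rvec" (rotation vector, rad) and "tvec" (3), from world to camera coordinates, as OpenCV has them. Camera axes: x right, y down, z forward; pixel columns grow to the right and rows downward; lengths in m; the calibration is good to about 2 mm. A picture is of the moment at which its call begins. camera_model takes no time and is no camera call.
- robot.finish_job(): hands the job in; it is judged then, once.
The state is a dict: "clock": time; "qpos": joint angles; "joint_velocities": joint speeds; "joint_torque": joint torques, N m; "tcp_pos": TCP position; "tcp_rot": TCP orientation; "contact_force": force on the tool from outside, world axes, zero at the start; "torque": the same for the moment, N m; "grip_width": finger opening in m; "gripper_force": force on a finger pad.
Only numpy, scipy, OpenCV 4.12 (cv2) and the standard library are available. Lean on these libraries where they do the work, as an engineer would, in place of code of your own. Each camera call takes 0.05 s, during which the arm holds its last target. There are 200 camera calls.

## Working session

There is one attempt and no reset: what is moved stays moved. The work goes in short steps, Python scripts to look and compute and a tool call to move; the robot and the scene stay as the last step left them, time stands still between calls to the robot, and variables do not carry over. Pictures are saved under pics/ and viewed, at most 10 in all, crops included, and the job is handed in when it is done.

Besides the shell and the picture viewer there is one more tool, called after "Emit:" by a JSON object that holds its "op" and its "data", one argument or row to a line. carry_out: Moves the arm, as the interface text tells. Its arguments: {"type":"object","properties":{"rows":{"type":"array"},"squeeze":{"type":"number"}},"required":["rows"]}

```bash
mkdir -p pics
cat > h.py <<'E'
import numpy as np, cv2
from station import robot, viewer
def ray(name,px):
    m=viewer.camera_model(name);K=np.array(m["camera_matrix"],float)
    p=cv2.undistortPoints(np.array(px,float).reshape(-1,1,2),K,None) if 0 else None
    s=(np.array(px,float).reshape(-1,2)-K[:2,2])/[K[0,0],K[1,1]]
    u=s.copy()
    for _ in range(20): u=s/(1+m["k1"]*(u**2).sum(1,keepdims=True))
    R=cv2.Rodrigues(np.array(m["rvec"],float))[0];t=np.array(m["tvec"],float).ravel()
    return -R.T@t, np.c_[u,np.ones(len(u))]@R
def onplane(name,px,z):
    c,d=ray(name,px); return c+d*((z-c[2])/d[:,2])[:,None]
def proj(name,P):
    m=viewer.camera_model(name);K=np.array(m["camera_matrix"],float)
    return cv2.projectPoints(np.array(P,float).reshape(-1,1,3),np.array(m["rvec"],float),np.array(m["tvec"],float),K,np.array([m["k1"],0,0,0],float))[0].reshape(-1,2)
E
python3 - <<'E'
from h import *
for n in("top","side"):
    p,d=viewer.camera(n); cv2.imwrite(f"pics/{n}0.png",p); np.save(f"{n}0.npy",d)
    print(n,{k:np.round(v,3).tolist() for k,v in viewer.camera_model(n).items()})
print(robot.observe())
E
```

```text
top {'camera_matrix': [[363.871, 0.0, 321.417], [0.0, 363.871, 200.398], [0.0, 0.0, 1.0]], 'k1': 0.02, 'rvec': [2.157, -2.17, 0.14], 'tvec': [0.025, 0.575, 1.168]}
side {'camera_matrix': [[467.27, 0.0, 318.389], [0.0, 467.27, 202.627], [0.0, 0.0, 1.0]], 'k1': -0.06, 'rvec': [2.08, -0.729, 0.374], 'tvec': [-0.395, 0.299, 1.122]}
{'clock': 0.1, 'qpos': array([ 1.04989877e+00,  1.58989934e-01,  1.59806805e+00, -4.36735743e-05,
        1.38621187e+00, -2.10094239e-01]), 'joint_velocities': array([ 8.80619430e-04, -3.01532637e-03, -1.84095334e-03,  1.06318714e-03,
       -4.88865681e-04,  1.92221848e-05]), 'joint_torque': array([ 2.97473252e-04, -3.86501062e+01, -3.22960353e+01,  7.04570278e-02,
        3.39525053e-02, -5.16159105e-05]), 'tcp_pos': array([0.17561309, 0.5469794 , 0.23573432]), 'tcp_rot': array([-2.79680832e-04,  1.54772898e-01,  9.87949719e-01, -7.90877369e-04]), 'contact_force': array([ 0.06142425,  0.32153833, -0.3203822 ]), 'torque': array([ 0.0077417 , -0.02777233, -0.01762273]), 'gripper_force': 0.0, 'grip_width': 0.09204132618433686}
```

View pics/top0.png

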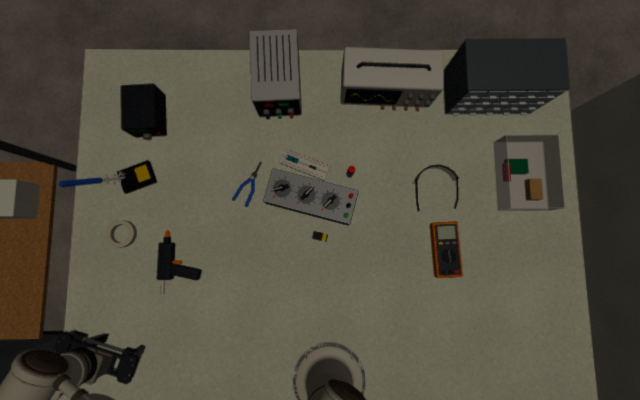

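View pics/side0.png

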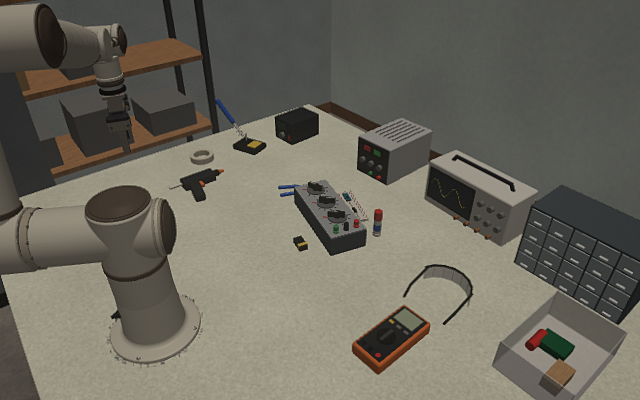

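The top view shows the box at about (311,196), with its dials near (282,188), (306,194) and (330,201) and the posts on the right. The battery is at (320,237). The side view shows the same box at (330,215). Next I'll crop both views and measure.

Run:
```python
from h import *
n="top"; p=cv2.imread("pics/top0.png"); d=np.load("top0.npy")
v,u=np.mgrid[150:240,250:375]; px=np.c_[u.ravel(),v.ravel()]
c,r=ray(n,px); P=(c+r*d[150:240,250:375].reshape(-1,1)).reshape(90,125,3)
z=P[...,2]; print("z hist",np.histogram(z,bins=np.arange(0,.12,.01)))
m=((z>.058)&(z<.11)).astype(np.uint8)
k=cv2.findContours(m,cv2.RETR_EXTERNAL,cv2.CHAIN_APPROX_NONE)[0]; k=max(k,key=cv2.contourArea).reshape(-1,2)
W=onplane(n,k+[250,150],.070)[:,:2]
R=cv2.minAreaRect((W*1000).astype(np.float32)); print("rect mm",R); print(cv2.boxPoints(R))
a=p[155:240,255:370]; a=cv2.resize(a,None,fx=6.5,fy=6.5,interpolation=cv2.INTER_CUBIC)
cv2.imwrite("pics/topc.png",np.clip(a*1.6,0,255).astype(np.uint8))
s=cv2.imread("pics/side0.png")[170:260,285:390]; s=cv2.resize(s,None,fx=6.5,fy=6.5,interpolation=cv2.INTER_CUBIC)
cv2.imwrite("pics/sidec.png",np.clip(s*1.6,0,255).astype(np.uint8))
```

```text
z hist (array([4708,  601,   53,   18,   27,   27,  935, 1941,  106,  236,    0]), array([0.  , 0.01, 0.02, 0.03, 0.04, 0.05, 0.06, 0.07, 0.08, 0.09, 0.1 ,
       0.11]))
rect mm ((585.0115966796875, 56.96986389160156), (287.8622741699219, 114.76162719726562), 74.91978454589844)
[[492.1601  -67.07582]
 [602.96967 -96.93349]
 [677.8631  181.01555]
 [567.0535  210.87321]]
```

View pics/topc.png

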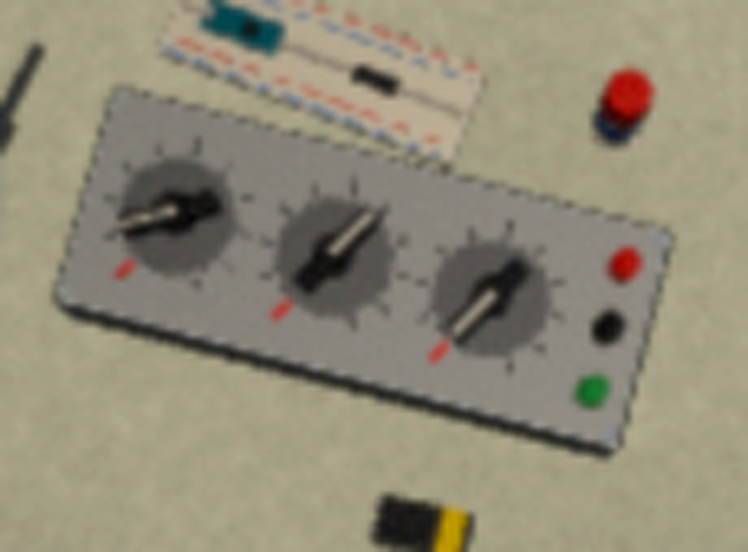

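View pics/sidec.png

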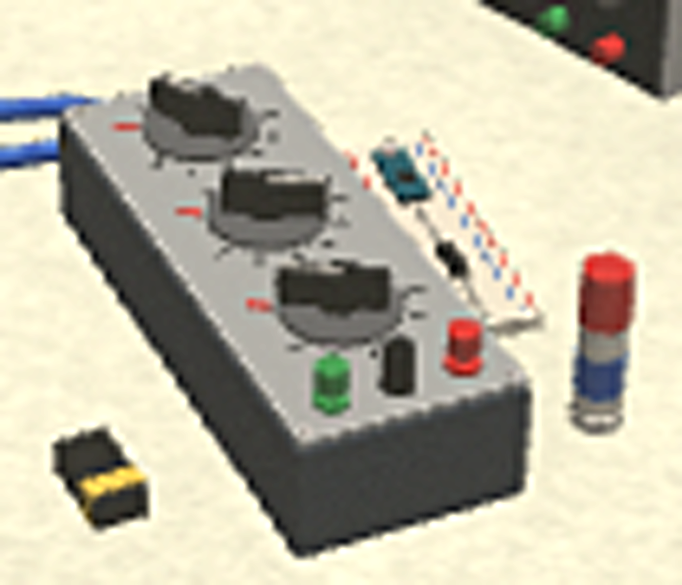

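The top crop shows three dials. The hundreds pointer points left at (120,228) from its axis (175,212), about digit 1. The tens pointer points up and right at (378,212) from (335,255), about digit 6. The ones pointer is at its red mark. The side crop agrees. I'll check the axes and angles with an overlay on both views.

Run:
```python
from h import *
a=np.radians(-15.08); X=np.array([np.cos(a),np.sin(a),0]); Y=np.array([-np.sin(a),np.cos(a),0]); C=np.array([.585,.057,0])
out=[]
for n,(x0,y0,w,h) in {"top":(255,155,115,85),"side":(285,170,105,85)}.items():
    p=cv2.imread(f"pics/{n}0.png"); f=5
    im=cv2.resize(p[y0:y0+h,x0:x0+w],None,fx=f,fy=f,interpolation=cv2.INTER_CUBIC); im=np.clip(im*1.6,0,255).astype(np.uint8)
    for yb,k in((95,1),(15,6),(-65,0)):
        A=C+Y*yb/1e3; b=a+np.radians(150-30*k); T=np.array([np.cos(b),np.sin(b),0])
        if n=="top": print(yb,np.round(A*1e3,1))
        z=np.array([0,0,1.])
        ring=[A+z*.075+.029*np.array([np.cos(t),np.sin(t),0]) for t in np.linspace(0,6.28,40)]
        q=lambda P:np.round((proj(n,P)-[x0-.5,y0-.5])*f).astype(np.int32)
        cv2.polylines(im,[q(ring)],True,(0,255,0),1); cv2.polylines(im,[q([A+z*.093-.022*T,A+z*.093+.028*T])],False,(255,0,255),1)
    B=[C+X*i*.0575+Y*j*.145+np.array([0,0,.07]) for i,j in((1,1),(1,-1),(-1,-1),(-1,1))]
    cv2.polylines(im,[q(B)],True,(255,255,0),1)
    out.append(im)
W=max(o.shape[1] for o in out); out=[cv2.copyMakeBorder(o,0,0,0,W-o.shape[1],0) for o in out]
cv2.imwrite("pics/ov.png",cv2.resize(np.vstack(out),None,fx=.7,fy=.7,interpolation=cv2.INTER_AREA))
```

```text
95 [609.7 148.7   0. ]
15 [588.9  71.5   0. ]
-65 [568.1  -5.8   0. ]
```

View pics/ov.png

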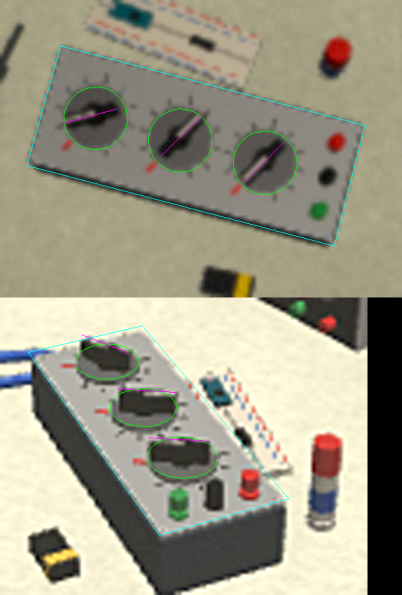

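The overlay fits both views. The hundreds dial is at 1, so it needs 4 clicks clockwise, and the tens dial is at 6, so it needs 3 anticlockwise. I'll set the fingers about 32 mm apart either side of the dial axis and turn the tool, so a fingertip edge pushes the bar without gripping it.

Emit:
{"op": "carry_out", "data": {
  "rows": [
    [0.3, [-38, -17.5, 0], 0],
    [0.3, [-38, -17.5, 0], 0],
    [0.3, [-38, -17.5, 0], 0],
    [0.3, [-38, -17.5, 0], 0],
    [0.3, [-38, -17.5, 0], 0],
    [0.3, [-38, -17.5, 0], 0],
    [0.3, [-38, -17.5, 0], 0],
    [0.3, [-38, -17.5, 0], 0],
    [0.3, [-38, -17.5, 0], 0],
    [0.3, [-38, -17.5, 0], 0],
    [0.3, [-38, -17.5, 0], 0],
    [0.3, [-38, -17.5, 0], 0]
  ],
  "squeeze": 5
}}

```text
clock: 1.3
tcp_pos: [0.5466, 0.2066, 0.2361]
tcp_rot: [-0.0, 0.155, 0.988, -0.0]
contact_force: [0.2, 1.1, 0.5]
grip_width: 0.0323
gripper_force: 0.0
```

Emit:
{"op": "carry_out", "data": {
  "rows": [
    [0.3, [0, 0, 0], -0.14],
    [0.3, [0, 0, 0], -0.14],
    [0.3, [0, 0, 0], -0.14],
    [0.3, [0, 0, 0], -0.14],
    [0.3, [0, 0, 0], -0.14],
    [0.3, [0, 0, 0], -0.14],
    [0.3, [0, 0, 0], -0.14],
    [0.3, [0, 0, 0], -0.14],
    [0.3, [0, 0, 0], -0.14],
    [0.3, [0, 0, 0], -0.14],
    [0.3, [0, 0, 0], -0.14],
    [0.3, [0, 0, 0], -0.03]
  ]
}}

```text
clock: 2.5
tcp_pos: [0.5455, 0.208, 0.2361]
tcp_rot: [-0.0, -0.59, 0.808, 0.0]
contact_force: [0.3, -0.9, 0.5]
grip_width: 0.032
gripper_force: 0.0
```

```bash
cat >> h.py <<'E'
from scipy.spatial.transform import Rotation as Ro
def st(ax=None,zt=None):
    s=robot.observe(); q=s["tcp_rot"]; M=Ro.from_quat([q[1],q[2],q[3],q[0]]).as_matrix()
    print("t",round(s["clock"],2),"tcp",np.round(s["tcp_pos"]*1e3,1),"ydeg",round(float(np.degrees(np.arctan2(M[1,1],M[0,1]))),1),"tilt",np.round(M[:2,2],3),"q",np.round(s["qpos"],2),"w",round(s["grip_width"]*1e3,1),"F",np.round(s["contact_force"],1),"T",np.round(s["torque"],2))
    if ax is not None: print("shift tool mm",np.round(M.T@(np.array([*ax,zt])-s["tcp_pos"]*1e3),1))
E
python3 -c "
from h import *
st((609.7,148.7),150)"
```

```text
t 2.5 tcp [545.5 208.  236.1] ydeg 162.3 tilt [-0.001 -0.   ] q [ 0.16  0.18  1.57 -0.    1.39 -2.67] w 32.0 F [ 0.3 -0.9  0.5] T [ 0.05  0.11 -0.03]
shift tool mm [ 36.8 -79.3  86. ]
```

Emit:
{"op": "carry_out", "data": {
  "rows": [
    [0.3, [18.4, -39.7, 0], 0],
    [0.3, [18.4, -39.6, 0], 0],
    [0.3, [0, 0, 30], 0],
    [0.3, [0, 0, 30], 0],
    [0.3, [0, 0, 30], 0],
    [0.3, [0, 0, 15], 0],
    [0.3, [0, 0, 0], 0],
    [0.3, [0, 0, 0], 0]
  ]
}}

```text
clock: 3.3
tcp_pos: [0.6105, 0.1488, 0.1326]
tcp_rot: [0.001, -0.589, 0.808, -0.0]
contact_force: [0.2, -0.6, 0.4]
grip_width: 0.0323
gripper_force: 0.0
```

Run:
```python
from h import *
st((609.7,148.7),104)
p,_=viewer.camera("side"); s=cv2.resize(p[120:245,270:400],None,fx=4.6,fy=4.6,interpolation=cv2.INTER_CUBIC)
cv2.imwrite("pics/s1.png",np.clip(s*1.5,0,255).astype(np.uint8))
```

```text
t 3.3 tcp [610.5 148.8 132.6] ydeg 162.1 tilt [0.001 0.   ] q [ 0.05  0.39  1.53 -0.    1.22 -2.78] w 32.3 F [ 0.2 -0.6  0.4] T [ 0.1   0.07 -0.03]
shift tool mm [ 0.4  0.8 28.6]
```

View pics/s1.png

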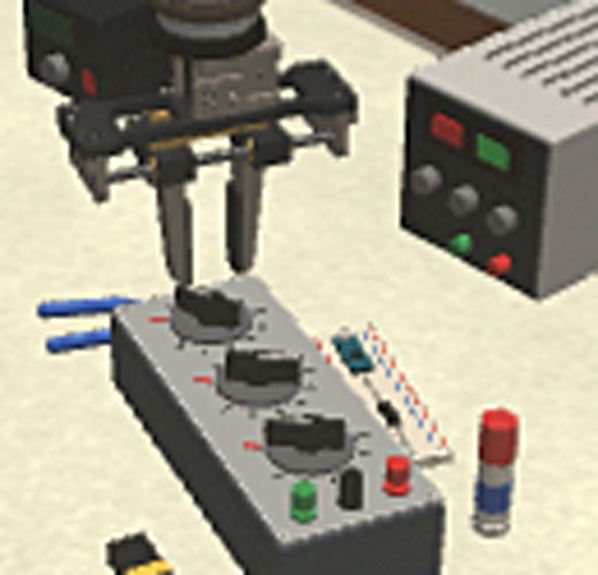

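The side view shows the fingers at (180,270) and (240,260), straddling the hundreds dial above its bar. I'll turn back slightly for clearance and lower.

Emit:
{"op": "carry_out", "data": {
  "rows": [
    [0.3, [0.4, 0.8, 0], -0.07],
    [0.3, [0, 0, 6], 0],
    [0.3, [0, 0, 6], 0],
    [0.3, [0, 0, 6], 0],
    [0.3, [0, 0, 5], 0],
    [0.3, [0, 0, 4], 0],
    [0.3, [0, 0, 0], 0]
  ]
}}

```text
clock: 4.05
tcp_pos: [0.6086, 0.1485, 0.1036]
tcp_rot: [-0.001, -0.617, 0.787, 0.0]
contact_force: [-0.5, 0.1, 0.2]
grip_width: 0.0319
gripper_force: 0.0
```

```bash
python3 -c "
from h import *
st((609.7,148.7),105)"
```

```text
t 4.05 tcp [608.6 148.5 103.6] ydeg 166.1 tilt [-0.002 -0.   ] q [ 0.05  0.42  1.56 -0.    1.17 -2.85] w 31.9 F [-0.5  0.1  0.2] T [ 0.03  0.05 -0.03]
shift tool mm [-0.4 -1.1 -1.4]
```

Emit:
{"op": "carry_out", "data": {
  "rows": [
    [0.3, [-0.4, -1, 0], 0.1],
    [0.3, [0, 0, 0], 0.1],
    [0.3, [0, 0, 0], 0.1],
    [0.3, [0, 0, 0], 0.08],
    [0.3, [0, 0, 0], 0.08],
    [0.3, [0, 0, 0], 0.08],
    [0.3, [0, 0, 0], 0.08],
    [0.3, [0, 0, 0], 0.08],
    [0.3, [0, 0, 0], 0.08],
    [0.3, [0, 0, 0], 0.08],
    [0.3, [0, 0, 0], 0.08],
    [0.3, [0, 0, 0], 0.08]
  ]
}}

```text
clock: 5.25
tcp_pos: [0.6105, 0.1486, 0.1049]
tcp_rot: [0.0, -0.152, 0.988, -0.0]
contact_force: [1.0, -0.3, -0.3]
grip_width: 0.0323
gripper_force: 0.3
```

```bash
python3 -c "
from h import *
st((609.7,148.7),105)"
```

```text
t 5.25 tcp [610.5 148.6 104.9] ydeg 107.5 tilt [ 0.001 -0.   ] q [ 0.05  0.42  1.55 -0.    1.17 -1.83] w 32.3 F [ 1.  -0.3 -0.3] T [ 0.05 -0.04 -0.02]
shift tool mm [ 0.8  0.3 -0.1]
```

Emit:
{"op": "carry_out", "data": {
  "rows": [
    [0.3, [0, 0, 0], 0.08],
    [0.3, [0, 0, 0], 0.08],
    [0.3, [0, 0, 0], 0.08],
    [0.3, [0, 0, 0], 0.08],
    [0.3, [0, 0, 0], 0.08],
    [0.3, [0, 0, 0], 0.08],
    [0.3, [0, 0, 0], 0.08],
    [0.3, [0, 0, 0], 0.08],
    [0.3, [0, 0, 0], 0.08],
    [0.3, [0, 0, 0], 0.08],
    [0.3, [0, 0, 0], 0.08],
    [0.3, [0, 0, 0], 0.08]
  ]
}}

```text
clock: 6.45
tcp_pos: [0.6109, 0.148, 0.105]
tcp_rot: [0.001, 0.321, 0.947, -0.0]
contact_force: [1.5, -2.7, -1.7]
grip_width: 0.032
gripper_force: 1.3
```

Run:
```python
from h import *
st((609.7,148.7),105)
p,_=viewer.camera("side"); s=cv2.resize(p[150:240,285:375],None,fx=6,fy=6,interpolation=cv2.INTER_CUBIC)
cv2.imwrite("pics/s2.png",np.clip(s*1.7,0,255).astype(np.uint8))
```

```text
t 6.45 tcp [610.9 148.  105. ] ydeg 52.5 tilt [ 0.002 -0.001] q [ 0.05  0.42  1.55 -0.    1.17 -0.87] w 32.0 F [ 1.5 -2.7 -1.7] T [-0.5  -0.24  0.05]
shift tool mm [ 1.4 -0.1 -0. ]
```

View pics/s2.png

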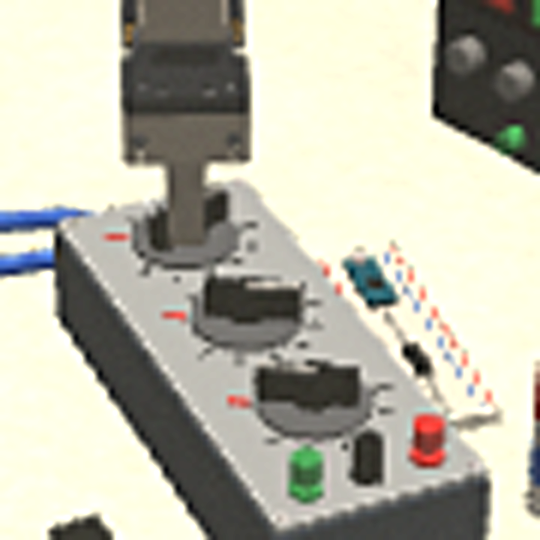

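The side view shows the bar leaning on the finger, running from (150,240) to (225,205). It is on its way to 5, and the box has not moved. I'll finish the last click, back off and lift.

Emit:
{"op": "carry_out", "data": {
  "rows": [
    [0.3, [0.7, 0, 0], 0.06],
    [0.3, [0, 0, 0], 0.06],
    [0.3, [0, 0, 0], 0.06],
    [0.3, [0, 0, 0], 0.06],
    [0.3, [0, 0, 0], 0.03],
    [0.3, [0, 0, 0], 0],
    [0.3, [0, 0, 0], -0.1],
    [0.3, [0, 0, 0], -0.1],
    [0.3, [0, 0, -20], 0],
    [0.3, [0, 0, -40], 0],
    [0.3, [0, 0, -40], 0],
    [0.3, [0, 0, 0], 0]
  ]
}}

```text
clock: 7.7
tcp_pos: [0.6134, 0.1496, 0.2122]
tcp_rot: [0.006, 0.352, 0.936, 0.003]
contact_force: [0.3, -0.3, -0.0]
grip_width: 0.0324
gripper_force: 0.0
```

Run:
```python
from h import *
st((588.9,71.5),200)
p,_=viewer.camera("side"); s=cv2.resize(p[165:240,285:375],None,fx=6,fy=6,interpolation=cv2.INTER_CUBIC)
cv2.imwrite("pics/s3.png",np.clip(s*1.7,0,255).astype(np.uint8))
```

```text
t 7.7 tcp [613.4 149.6 212.2] ydeg 48.8 tilt [0.013 0.001] q [ 0.05  0.31  1.47  0.    1.35 -0.8 ] w 32.4 F [ 0.3 -0.3 -0. ] T [-0.02 -0.04 -0.01]
shift tool mm [-32.9 -75.   11.8]
```

View pics/s3.png

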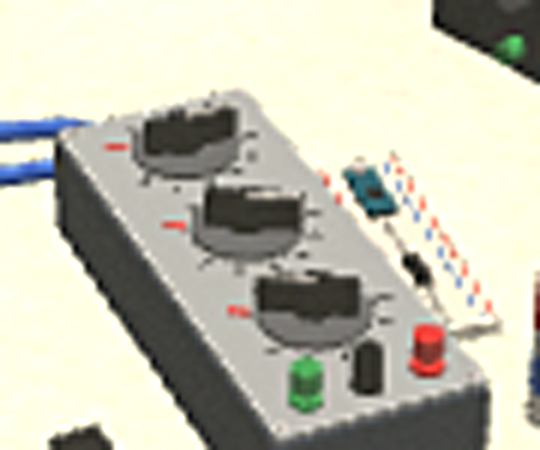

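The side view shows the hundreds bar at (190,130) now parallel to the box's x axis, which is consistent with 5. The tens and ones dials have not changed. Next is the tens dial.

Emit:
{"op": "carry_out", "data": {
  "rows": [
    [0.3, [-16.5, -37.5, 0], 0],
    [0.3, [-16.5, -37.5, 0], 0],
    [0.3, [0, 0, 0], 0.14],
    [0.3, [0, 0, 0], 0.14],
    [0.3, [0, 0, 0], 0.14],
    [0.3, [0, 0, 0], 0.14],
    [0.3, [0, 0, 0], 0.14],
    [0.3, [0, 0, 0], 0.14],
    [0.3, [0, 0, 0], 0.14],
    [0.3, [0, 0, 0], 0.14],
    [0.3, [0, 0, 0], 0.14],
    [0.3, [0, 0, 0], 0.14]
  ]
}}

```text
clock: 8.95
tcp_pos: [0.584, 0.0712, 0.2028]
tcp_rot: [-0.001, 0.874, 0.487, -0.001]
contact_force: [0.3, 0.2, -0.2]
grip_width: 0.0321
gripper_force: 0.0
```

Emit:
{"op": "carry_out", "data": {
  "rows": [
    [0.3, [0, 0, 0], 0.14],
    [0.3, [0, 0, 0], 0.14],
    [0.3, [0, 0, 0], 0.14],
    [0.3, [0, 0, 0], 0.14],
    [0.3, [0, 0, 0], 0.14],
    [0.3, [0, 0, 0], 0.14],
    [0.3, [0, 0, 0], 0.14],
    [0.3, [0, 0, 0], 0.14],
    [0.3, [0, 0, 0], 0.14],
    [0.3, [0, 0, 0], 0.03],
    [0.3, [0, 0, 0], 0]
  ]
}}

```text
clock: 10.05
tcp_pos: [0.5841, 0.0712, 0.203]
tcp_rot: [-0.0, 0.991, -0.134, -0.001]
contact_force: [0.0, -0.8, -0.6]
grip_width: 0.0319
gripper_force: 0.0
```

```bash
python3 -c "
from h import *
st((588.9,71.5),130)"
```

```text
t 10.05 tcp [584.1  71.2 203. ] ydeg -105.4 tilt [-0.003  0.   ] q [-0.08  0.22  1.59  0.    1.33  1.75] w 31.9 F [ 0.  -0.8 -0.6] T [ 0.03  0.16 -0.06]
shift tool mm [ 4.8 -1.6 73. ]
```

Emit:
{"op": "carry_out", "data": {
  "rows": [
    [0.3, [4.8, -1.6, 0], 0.05],
    [0.3, [0, 0, 25], 0],
    [0.3, [0, 0, 25], 0],
    [0.3, [0, 0, 15], 0],
    [0.3, [0, 0, 0], 0],
    [0.3, [0, 0, 0], 0]
  ]
}}

```text
clock: 10.65
tcp_pos: [0.59, 0.0713, 0.1398]
tcp_rot: [0.0, 0.987, -0.159, -0.0]
contact_force: [-0.1, 0.0, -0.1]
grip_width: 0.0322
gripper_force: 0.0
```

```bash
python3 -c "
from h import *
st((588.9,71.5),105)"
```

```text
t 10.65 tcp [590.   71.3 139.8] ydeg -108.3 tilt [-0.  0.] q [-0.08  0.3   1.63 -0.    1.21  1.81] w 32.2 F [-0.1  0.  -0.1] T [-0.03  0.14  0.05]
shift tool mm [-1.1  0.2 34.8]
```

Emit:
{"op": "carry_out", "data": {
  "rows": [
    [0.3, [0, 0, 8], 0],
    [0.3, [0, 0, 8], 0],
    [0.3, [0, 0, 8], 0],
    [0.3, [0, 0, 6], 0],
    [0.3, [0, 0, 4.5], 0],
    [0.3, [0, 0, 0], 0],
    [0.3, [0, 0, 0], 0]
  ]
}}

```text
clock: 11.35
tcp_pos: [0.59, 0.0713, 0.1051]
tcp_rot: [0.0, 0.987, -0.159, 0.0]
contact_force: [-0.2, -0.8, -0.2]
grip_width: 0.0322
gripper_force: 0.0
```

```bash
python3 -c "
from h import *
st((588.9,71.5),105)"
```

```text
t 11.35 tcp [590.   71.3 105.1] ydeg -108.3 tilt [ 0. -0.] q [-0.08  0.34  1.65 -0.    1.15  1.81] w 32.2 F [-0.2 -0.8 -0.2] T [ 0.06  0.13 -0.01]
shift tool mm [-1.2  0.1  0.1]
```

Emit:
{"op": "carry_out", "data": {
  "rows": [
    [0.3, [-1, 0, 0], -0.08],
    [0.3, [0, 0, 0], -0.08],
    [0.3, [0, 0, 0], -0.08],
    [0.3, [0, 0, 0], -0.08],
    [0.3, [0, 0, 0], -0.08],
    [0.3, [0, 0, 0], -0.08],
    [0.3, [0, 0, 0], -0.08],
    [0.3, [0, 0, 0], -0.08],
    [0.3, [0, 0, 0], -0.08],
    [0.3, [0, 0, 0], -0.08],
    [0.3, [0, 0, 0], -0.08],
    [0.3, [0, 0, 0], -0.08]
  ]
}}

```text
clock: 12.55
tcp_pos: [0.5889, 0.0709, 0.1056]
tcp_rot: [0.001, 0.949, 0.317, -0.0]
contact_force: [-2.0, -2.1, 1.3]
grip_width: 0.0323
gripper_force: 1.1
```

```bash
python3 -c "
from h import *
st((588.9,71.5),105)"
```

```text
t 12.55 tcp [588.9  70.9 105.6] ydeg -53.1 tilt [-0.    -0.001] q [-0.08  0.34  1.66 -0.    1.15  0.84] w 32.3 F [-2.  -2.1  1.3] T [-0.45  0.4  -0.03]
shift tool mm [ 0.3 -0.5  0.6]
```

Contact is light, about 3 N. 45° remains to reach a finger line of −8°.

Emit:
{"op": "carry_out", "data": {
  "rows": [
    [0.3, [0, 0, 0], -0.08],
    [0.3, [0, 0, 0], -0.08],
    [0.3, [0, 0, 0], -0.08],
    [0.3, [0, 0, 0], -0.08],
    [0.3, [0, 0, 0], -0.08],
    [0.3, [0, 0, 0], -0.08],
    [0.3, [0, 0, 0], -0.08],
    [0.3, [0, 0, 0], -0.08],
    [0.3, [0, 0, 0], -0.08],
    [0.3, [0, 0, 0], -0.05],
    [0.3, [0, 0, 0], 0],
    [0.3, [0, 0, 0], 0]
  ]
}}

```text
clock: 13.75
tcp_pos: [0.5893, 0.0716, 0.1054]
tcp_rot: [0.0, 0.762, 0.648, 0.0]
contact_force: [-1.0, 0.3, -0.7]
grip_width: 0.0321
gripper_force: 0.0
```

```bash
python3 -c "
from h import *
st((588.9,71.5),105)"
```

```text
t 13.75 tcp [589.3  71.6 105.4] ydeg -9.2 tilt [ 0.001 -0.   ] q [-0.08  0.34  1.66  0.    1.15  0.08] w 32.1 F [-1.   0.3 -0.7] T [-0.09  0.05  0.01]
shift tool mm [-0.2 -0.3  0.4]
```

Emit:
{"op": "carry_out", "data": {
  "rows": [
    [0.3, [0, 0, 0], 0.1],
    [0.3, [0, 0, 0], 0.1],
    [0.3, [0, 0, -20], 0],
    [0.3, [0, 0, -40], 0],
    [0.3, [0, 0, -40], 0],
    [0.3, [0, 0, -20], 0],
    [0.3, [0, 0, 0], 0]
  ]
}}

```text
clock: 14.45
tcp_pos: [0.5913, 0.0715, 0.2295]
tcp_rot: [0.003, 0.823, 0.569, 0.003]
contact_force: [-0.0, 1.1, -0.6]
grip_width: 0.0321
gripper_force: 0.0
```

```bash
python3 -c "
from h import *
st((430,330),230)"
```

```text
t 14.45 tcp [591.3  71.5 229.5] ydeg -20.7 tilt [ 0.008 -0.001] q [-0.08  0.21  1.55  0.    1.37  0.28] w 32.1 F [-0.   1.1 -0.6] T [-0.07  0.08  0.01]
shift tool mm [ 184.9 -242.2   -2. ]
```

Moving clear, to the left, for a check from the top camera.

Emit:
{"op": "carry_out", "data": {
  "rows": [
    [0.3, [25, -30, 0], 0],
    [0.3, [25, -30, 0], 0],
    [0.3, [25, -30, 0], 0],
    [0.3, [25, -30, 0], 0],
    [0.3, [25, -30, 0], 0],
    [0.3, [25, -30, 0], 0],
    [0.3, [25, -30, 0], 0],
    [0.3, [25, -30, 0], 0],
    [0.3, [25, -30, 0], 0],
    [0.3, [25, -30, 0], 0],
    [0.3, [0, 0, 0], 0],
    [0.3, [0, 0, 0], 0]
  ]
}}

```text
clock: 15.65
tcp_pos: [0.3953, 0.4111, 0.2233]
tcp_rot: [0.0, 0.822, 0.57, -0.001]
contact_force: [0.0, -0.8, -0.3]
grip_width: 0.0326
gripper_force: 0.0
```

Run:
```python
from h import *
st()
out=[];a=np.radians(-15.08); Y=np.array([-np.sin(a),np.cos(a),0]); C=np.array([.585,.057,.093])
for n,(x0,y0,w,h) in {"top":(255,155,115,85),"side":(285,170,115,85)}.items():
    p,_=viewer.camera(n); f=6
    im=np.clip(cv2.resize(p[y0:y0+h,x0:x0+w],None,fx=f,fy=f,interpolation=cv2.INTER_CUBIC)*1.6,0,255).astype(np.uint8)
    if n=="top":
        im2=im.copy()
        for yb,k in((95,5),(15,3),(-65,0)):
            A=C+Y*yb/1e3; b=a+np.radians(150-30*k); T=np.array([np.cos(b),np.sin(b),0])
            cv2.polylines(im2,[np.round((proj(n,[A-.022*T,A+.028*T])-[x0-.5,y0-.5])*f).astype(np.int32)],False,(255,0,255),1)
    out.append(im)
im=np.vstack([np.hstack(out),np.hstack([im2,im2*0])])
cv2.imwrite("pics/f.png",cv2.resize(im,None,fx=.57,fy=.57,interpolation=cv2.INTER_AREA))
```

```text
t 15.65 tcp [395.3 411.1 223.3] ydeg -20.5 tilt [-0.002 -0.002] q [ 0.59  0.16  1.62 -0.    1.36  0.95] w 32.6 F [ 0.  -0.8 -0.3] T [-0.03  0.08  0.02]
```

View pics/f.png

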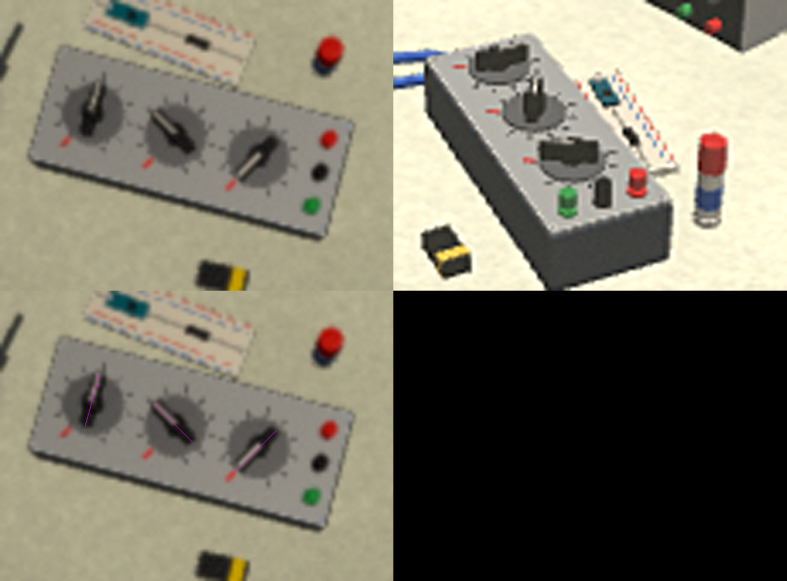

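The top view shows the pointers on the lines predicted for 5 at (98,85), 3 at (155,115) and 0 at (232,182), and the box is still in place.

```bash
python3 -c "
from station import robot
print(robot.finish_job())"
```

```text
the job is handed in; nothing more can be done
None
```

The resistance box is set to 530 ohms (hundreds 5, tens 3, ones 0), confirmed from the top camera with the box still in place, and the job is handed in with the arm clear of everything.

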